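# Screw the lid onto the sample canister

## Robot

A 6-joint arm with a two-finger parallel gripper is mounted at the origin on the work surface. World frame = base frame: x ahead of the robot, y to its left, z up, the work surface at z = 0. Lengths are in m, angles in rad, forces in N, time in s.
With the tool pointing down it reaches from about 0.3 to 0.775 m from the base axis. Payload 14.6 kg.
Tool frame: the origin (TCP) lies at the very end of the fingers, on their centre line; the grasp point (between the pads) lies 19 mm behind it; z points along the fingers, y is the line along which they close (so a half turn about z gives the same grasp; the last joint's range is limited). The gripper opens to 94 mm and grips with 3 to 60 N. Pads are 16 mm wide; open, the fingers measure 119 mm over their backs; the gripper's body (75 mm by 177 mm) begins 78 mm behind the grasp point.
Start: joints at [1.143, 0.3, 1.521, -0, 1.321, -0.067], TCP at [0.194, 0.515, 0.205] pointing down, gripper open.
Joint ranges: [-3.03, 3.03], [-0.79, 2.21], [0.23, 2.52], [-1.04, 4.18], [0, 3.07], [-2.55, 2.55]. Speed limits (rad/s): [2.22, 2.22, 2.57, 3.14, 3.14, 3.14].

## Interface

Orientations are given as a unit quaternion [x, y, z, w].
In Python, from workcell import env gives the robot as it stands.
- The arm moves only by the tool move_arm, never from a script. Its argument "series" is text: rows parted by semicolons, each of 5 numbers parted by spaces: the shift along the tool's x, y, z in units of 200 mm (1.0 is 200 mm), then the turn about the tool's z in units of 0.5 rad (1.0 is 0.5 rad), then the gripper command: -1 is shut, 1 is fully open, values between are in proportion. In form: x y z spin grip; .... A call has 1 to 5 rows; each row is the pose to reach, as a shift and turn from the pose commanded when the call began, along the tool's axes at that moment; what a row does not reach only later rows make up. A row lasts 1/10 s, in which the tool goes at most 50 mm and 8.59 degrees, less where a joint would pass 70% of its speed; a pose out of reach is approached as far as the arm can. A call with a number of a shift or a turn outside -1 to 1 is refused whole. A call with a gripper value outside its range is refused whole. The fingers move at their own pace and stop on an object; the grip force is fixed at half the most. Time passes only in rows, so rows that repeat a pose let the fingers close. It gives the time, the measured TCP pose, the force, the opening and the grip force at its end, in the units of the state.
- env.get_obs(): the state, without advancing time (a new reading comes with each control period).
- env.camera(name): name is "scene" or "top"; returns a dict with "image" (384x512x3 uint8, blue, green, red), "fov_y" (degrees; the focal length in pixels is half the picture's height over the tangent of half this angle, whatever the lens; pixels are square), "cx", "cy" (the principal point, pixels), "extrinsics" (4x4, takes a point from camera to world coordinates). Camera axes: x right, y down, z forward; pixel columns grow to the right and rows downward; lengths in m; the calibration is good to about 2 mm. A picture is of the moment at which its call begins. There is no depth.
- env.close_job(): hands the job in; it is judged then, once.
The state is a dict: "clock": time; "q": joint angles; "joint_velocities": joint speeds; "joint_torque": joint torques, N m; "eef_pos": TCP position; "ee_rot": TCP orientation; "force": force on the tool from outside, world axes, zero at the start; "torque": the same for the moment, N m; "opening": finger opening in m; "gripper_force": force on a finger pad.
Only numpy, scipy, OpenCV 4.12 (cv2) and the standard library are available. Lean on these libraries where they do the work, as an engineer would, in place of code of your own. Each camera call takes 0.05 s, during which the arm holds its last target. There are 200 camera calls.

## Task

Close the sample canister on the desk with the large lid: set the lid level on the mouth with its bar square to the canister's sides so that it rests on top of the thread, turn it back (anticlockwise from above) about an eighth of a turn, still resting on the thread, until it can drop fully down at the thread start, then tighten it clockwise until the bar is square to the sides again, and let go. Leave the small lid where it is.

Things in the scene. Friction and masses are not known exactly. Their poses are not given: they have to be found in the camera images.
- lid: Large grey lid, loose on the desk, skirt down: round, 92 mm across, 20 mm high; across its flat top an upright bar grip 66 mm long, 20 mm thick, 36 mm high (top 56 mm above origin). 0.10-0.20 kg. Origin: centre of skirt's lower edge; z up, x along bar. Inside: four lugs on the x and y axes, 5 mm above origin, so it fits the same every quarter turn.
- canister: Open sample canister, white, grey neck, fixed to the desk by a 140 mm square steel foot plate: square body 100 mm wide, flat shoulder 80 mm up, round neck 60 mm across with four thread ridges 78 mm across, a quarter turn apart; lid has 4 mm play sideways. Origin: centre of the underside, at desk height; z up, x and y square to the sides. Tight: lid origin 88 mm above this one, bar along x or y.
- canister_mouth (a point): Centre of the canister's rim, 104 mm above the desk; axes as the canister's. Bar square to the sides: the lid rests on the thread, its origin 7 mm below this point. Turned anticlockwise (from above) 33 to 64 degrees, best 48: free to go 9 mm down onto the rim, origin 16 mm below. Then turns clockwise under the thread; a stop (also on top) about 10 degrees past square.
- small_lid: Bystander: a smaller loose lid of the same look, 64 mm across, bar 46 mm long, 16 mm thick, its top 50 mm up; too small for this canister. Origin: centre of its lower edge; x along the bar.
Not all that is in view belongs to the job. Leave any orange or turquoise look-alike of the lid alone.

How it is judged:
By the outcome, as a careful person would: the job done as asked, in the order asked, and still so for the second after the job is handed in, with the robot touching nothing.
It also fails if it takes over 51 s, if anything falls off the work surface, if the arm or the gripper's body presses on something with over 40 N, if the wrist force passes 120 N, or if a joint passes its speed limit or range.

## Working session

There is one attempt and no reset: what is moved stays moved. The work goes in short steps, Python scripts to look and compute and a tool call to move; the robot and the scene stay as the last step left them, time stands still between calls to the robot, and variables do not carry over. Pictures are saved under pics/ and viewed, at most 10 in all, crops included, and the job is handed in when it is done.

Besides the shell and the picture viewer there is one more tool, called as name(argument=value, ...) on one line, values as JSON. move_arm: Moves the arm, as the interface text tells. Shifts and turns lie within -1 to 1; 1 stands for 200 mm of shift or 0.5 rad of turn. Its arguments: {"type":"object","properties":{"series":{"type":"string"}},"required":["series"]}

```bash
mkdir -p pics
python3 - <<'E'
from workcell import env
import cv2,numpy as np
for n in("scene","top"):
    c=env.camera(n);cv2.imwrite(f"pics/{n}0.png",c["image"]);print(n,c["fov_y"],c["cx"],c["cy"],np.round(c["extrinsics"],4).tolist())
o=env.get_obs();print(o["clock"],o["eef_pos"],o["ee_rot"],o["opening"],o["force"])
E
```

```text
scene 55.66498882613323 254.88390648101145 185.6454839043393 [[-0.8934, 0.3674, -0.2586, 0.6628], [0.4493, 0.7355, -0.5071, 0.3897], [0.0039, -0.5692, -0.8222, 0.7429], [0.0, 0.0, 0.0, 1.0]]
top 53.66228589773722 257.8610624849334 188.79741983890088 [[-0.0053, -0.9899, 0.142, 0.327], [-1.0, 0.0051, -0.0019, -0.0604], [0.0012, -0.142, -0.9899, 1.0074], [0.0, 0.0, 0.0, 1.0]]
0.1 [0.1940383  0.51436771 0.20493426] [ 1.79392932e-01  9.83777352e-01 -5.29006295e-04 -1.31069275e-04] 0.09377702432782872 [ 0.17488499 -0.46505306 -0.31727427]
```

View pics/scene0.png

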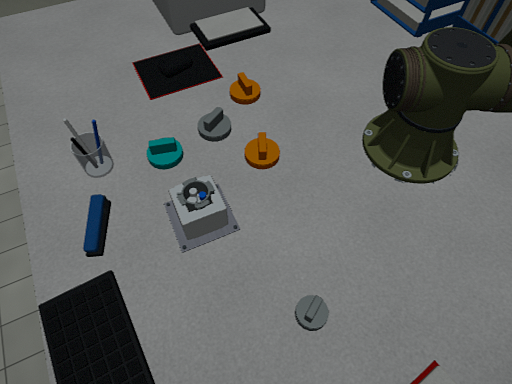

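View pics/top0.png

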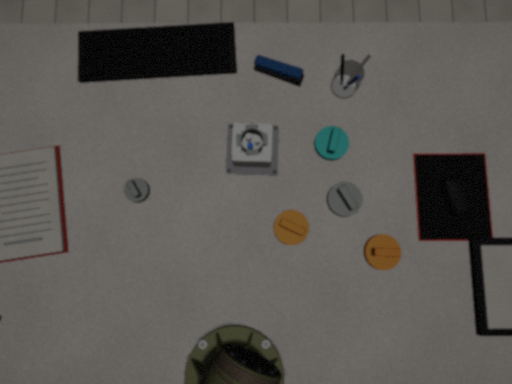

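The scene picture shows the grey lids at (215,125) and (312,312), and the canister at (200,210). In the top picture the large grey lid (about 35 px) is at (344,199), the small one at (137,190) and the canister at (252,145). The orange and turquoise lids are distractors.

```bash
cat > h.py <<'E'
import numpy as np,cv2
from workcell import env
def P(c,uv,z):
    f=192/np.tan(np.radians(c["fov_y"]/2));E=c["extrinsics"]
    uv=np.atleast_2d(uv).astype(float)
    d=np.c_[(uv[:,0]-c["cx"])/f,(uv[:,1]-c["cy"])/f,np.ones(len(uv))]@E[:3,:3].T
    return E[:3,3]+d*((z-E[2,3])/d[:,2:])
def R(c,p):
    f=192/np.tan(np.radians(c["fov_y"]/2));E=c["extrinsics"]
    q=(np.atleast_2d(p)-E[:3,3])@E[:3,:3]
    return np.c_[q[:,0]/q[:,2]*f+c["cx"],q[:,1]/q[:,2]*f+c["cy"]]
def crop(c,x,y,w,k): return cv2.resize(c["image"][y:y+w,x:x+w],None,fx=k,fy=k,interpolation=cv2.INTER_CUBIC)
E
python3 - <<'E'
from h import *
t=env.camera("top");s=env.camera("scene")
a=[crop(t,319,174,50,8),crop(t,217,110,70,400/70)]
a=[cv2.resize(i,(400,290 if 0 else 400)) for i in a]
b=[cv2.resize(crop(s,190,100,50,8),(400,400)),cv2.resize(crop(s,160,165,85,4.7),(400,400))]
im=cv2.convertScaleAbs(np.hstack(a),alpha=1.6)
im2=np.hstack(b)
cv2.imwrite("pics/c1.png",im);cv2.imwrite("pics/c2.png",im2)
E
```

```text
(no output)
```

View pics/c1.png

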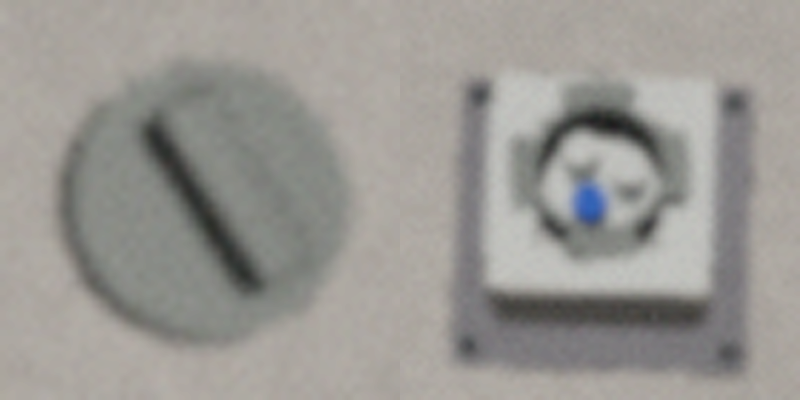

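View pics/c2.png

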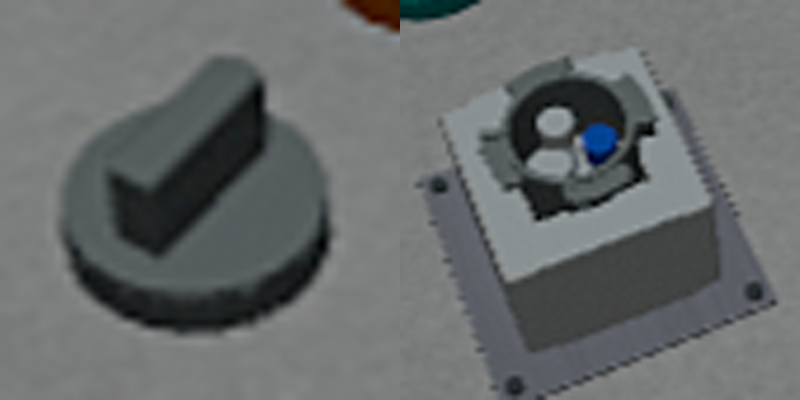

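Crops: the lid disc is centred near (205,200) of the left crop, with the bar's shaded side running from (150,122) to (255,285). The canister's white shoulder has corners near (490,72), (717,78), (710,300) and (485,293). The scene crop confirms the lid is upright with its bar up.

Run:
```python
from h import *
t=env.camera("top");s=env.camera("scene")
T=lambda p,x,y,k:np.array(p,float)/k+[x-.5+.5/k,y-.5+.5/k]
np.set_printoptions(precision=4,suppress=True)
def info(n,p): 
    d=np.linalg.norm(np.roll(p,-1,0)-p,axis=1); e=np.roll(p,-1,0)-p
    print(n,p.mean(0),"sides",d,"ang",np.degrees(np.arctan2(e[:,1],e[:,0]))%90)
info("can top z.08",P(t,T([[90,72],[317,78],[310,300],[85,293]],217,110,400/70),.08))
info("holes t",P(t,T([[80,95],[335,102],[328,352],[65,347]],217,110,400/70),.006))
info("can scene",P(s,T([[38,118],[240,50],[315,205],[108,283]],160,165,400/85),.08))
b=P(t,T([[150,122],[255,285]],319,174,8),.036);e=b[0]-b[1];print("bar ang",np.degrees(np.arctan2(e[1],e[0])))
b=P(s,T([[130,178],[240,75]],190,100,8),.056);print("bar top scene",b,b.mean(0));e=b[0]-b[1];print(np.degrees(np.arctan2(e[1],e[0])))
# contour of lid by difference from the local desk colour
for n,c,(x,y,w) in(("top",t,(319,174,50)),("scene",s,(190,100,50))):
    g=cv2.GaussianBlur(c["image"],(3,3),0)[y:y+w,x:x+w].astype(float)
    bg=np.median(np.r_[g[:4].reshape(-1,3),g[-4:].reshape(-1,3)],0)
    r=g[...,2]-g[...,0]; rb=bg[2]-bg[0]; print(n,bg,g[25,25])
    m=(np.linalg.norm(g-bg,axis=2)>12).astype(np.uint8)
    cs,_=cv2.findContours(m,0,cv2.CHAIN_APPROX_NONE);k=max(cs,key=cv2.contourArea);k=cv2.convexHull(k)
    print(cv2.boundingRect(k),cv2.contourArea(k),cv2.minEnclosingCircle(k))
    (u,v),rr=cv2.minEnclosingCircle(k);print("centre z=.01",P(c,[u+x,v+y],.01),"z.02",P(c,[u+x,v+y],.02))
for p in([.36,-.24,.02],):print(R(t,p),R(s,p))
o=env.get_obs();print(o["clock"])
```

```text
can top z.08 [ 0.579  -0.0473  0.08  ] sides [0.1006 0.1004 0.0982 0.1   ] ang [88.1501 87.6495 87.8927 88.9934]
holes t [ 0.5806 -0.0469  0.006 ] sides [0.1218 0.1215 0.1235 0.1226] ang [88.0914 87.7746 88.6021 86.9879]
can scene [ 0.5819 -0.0442  0.08  ] sides [0.0998 0.0955 0.0975 0.097 ] ang [86.731  87.9863 87.5657 89.3184]
bar ang 31.00233056022205
bar top scene [[ 0.4703 -0.2725  0.056 ]
 [ 0.419  -0.3005  0.056 ]] [ 0.4447 -0.2865  0.056 ]
28.612786836280804
top [100. 104. 108.] [39. 41. 41.]
(6, 7, 38, 37) 1065.5 ((24.554216384887695, 25.277109146118164), 19.040912628173828)
centre z=.01 [[ 0.4409 -0.2888  0.01  ]] z.02 [[ 0.4398 -0.2865  0.02  ]]
scene [125. 126. 124.] [34. 33. 30.]
(7, 6, 35, 37) 920.5 ((23.8157901763916, 24.394737243652344), 18.82002830505371)
centre z=.01 [[ 0.4413 -0.2978  0.01  ]] z.02 [[ 0.4444 -0.2884  0.02  ]]
[[326.727  229.9947]] [[249.303  125.9095]]
0.3
```

```bash
cat >> h.py <<'E'
from scipy.spatial.transform import Rotation as Ro
def yaw(o): x=Ro.from_quat(o["ee_rot"]).as_matrix()[:,0];return np.degrees(np.arctan2(x[1],x[0]))
def plan(ws):
    "print tool-frame units through waypoints (x,y,z,yawdeg), level tool"
    o=env.get_obs();p=np.array(o["eef_pos"]);a=yaw(o);print("t",o["clock"],p.round(4),"yaw",round(a,2),"q6",o["q"][5].round(3),"F",np.round(o["force"],1),"open",round(o["opening"],4))
    for w in ws:
        d=np.array(w[:3])-p;r=np.radians(a);c,s=np.cos(r),np.sin(r)
        print(np.round([(c*d[0]+s*d[1])/.2,(s*d[0]-c*d[1])/.2,-d[2]/.2,np.radians((a-w[3]+180)%360-180)/.5],3))
        p=np.array(w[:3]);a=w[3]
E
python3 -c "
from h import *
print(Ro.from_quat(env.get_obs()['ee_rot']).as_matrix().round(3))
plan([(.32,.37,.2,131),(.44,.22,.2,104),(.48,.05,.2,78),(.46,-.13,.2,54),(.442,-.287,.15,30.5)])"
```

```text
[[-0.936  0.353 -0.   ]
 [ 0.353  0.936 -0.   ]
 [ 0.    -0.    -1.   ]]
t 0.3 [0.1941 0.5145 0.2053] yaw 159.33 q6 -0.067 F [-0.3  0.1  0.7] open 0.0937
[-0.844 -0.454  0.026  0.989]
[-0.96  -0.039 -0.     0.942]
[-0.873 -0.012 -0.     0.908]
[-0.901  0.089 -0.     0.838]
[-0.688  0.389  0.25   0.82 ]
```

move_arm(series="-0.844 -0.454 0.026 0.99 1;-0.844 -0.454 0.026 0.99 1;-0.844 -0.454 0.026 0.99 1;-0.844 -0.454 0.026 0.99 1;-0.844 -0.454 0.026 0.99 1")

```text
clock: 0.8
eef_pos: [0.3224, 0.3672, 0.2003]
ee_rot: [0.418, 0.909, -0.0, 0.0]
force: [0.2, 0.3, -0.2]
opening: 0.0937
gripper_force: 0.0
```

move_arm(series="-0.96 -0.04 0 0.94 1;-0.96 -0.04 0 0.94 1;-0.96 -0.04 0 0.94 1;-0.96 -0.04 0 0.94 1;-0.96 -0.04 0 0.94 1")

```text
clock: 1.3
eef_pos: [0.4419, 0.2172, 0.2002]
ee_rot: [0.617, 0.787, -0.0, 0.0]
force: [-0.0, 0.4, 0.1]
opening: 0.0941
gripper_force: 0.0
```

move_arm(series="-0.873 -0.012 0 0.91 1;-0.873 -0.012 0 0.91 1;-0.873 -0.012 0 0.91 1;-0.873 -0.012 0 0.91 1;-0.873 -0.012 0 0.91 1")

```text
clock: 1.8
eef_pos: [0.4802, 0.0485, 0.2002]
ee_rot: [0.778, 0.628, -0.0, 0.0]
force: [0.1, 0.2, -0.0]
opening: 0.0941
gripper_force: 0.0
```

move_arm(series="-0.9 0.09 0 0.84 1;-0.9 0.09 0 0.84 1;-0.9 0.09 0 0.84 1;-0.9 0.09 0 0.84 1;-0.9 0.09 0 0.84 1")

```text
clock: 2.3
eef_pos: [0.4599, -0.1312, 0.2002]
ee_rot: [0.892, 0.453, -0.0, 0.0]
force: [0.8, 1.1, 0.5]
opening: 0.0937
gripper_force: 0.0
```

```bash
python3 -c "
from h import *
plan([(.442,-.287,.15,30.5)])"
```

```text
t 2.3 [ 0.4599 -0.1312  0.2002] yaw 53.82 q6 0.277 F [0.8 1.1 0.5] open 0.0937
[-0.682  0.388  0.251  0.814]
```

move_arm(series="-0.682 0.388 0.25 0.814 1;-0.682 0.388 0.25 0.814 1;-0.682 0.388 0.25 0.814 1;-0.682 0.388 0.25 0.814 1;-0.682 0.388 0.25 0.814 1")

```text
clock: 2.8
eef_pos: [0.4426, -0.2854, 0.1494]
ee_rot: [0.964, 0.264, -0.0, -0.001]
force: [-0.0, 1.3, 0.3]
opening: 0.094
gripper_force: 0.0
```

move_arm(series="0 0 0.33 0 1;0 0 0.33 0 1;0 0 0.33 0 1")

```text
clock: 3.1
eef_pos: [0.4425, -0.283, 0.0828]
ee_rot: [0.964, 0.266, -0.001, -0.001]
force: [-0.3, 0.6, -0.1]
opening: 0.0942
gripper_force: 0.0
```

Run:
```python
from h import *
plan([(.442,-.287,.026,30.5)])
s=env.camera("scene");t=env.camera("top")
cv2.imwrite("pics/c3.png",np.hstack([cv2.resize(crop(s,175,60,80,5),(400,400)),cv2.convertScaleAbs(cv2.resize(crop(t,305,160,80,5),(400,400)),alpha=1.6)]))
```

```text
t 3.1 [ 0.4425 -0.283   0.0828] yaw 30.8 q6 0.394 F [-0.3  0.6 -0.1] open 0.0942
[-0.012  0.016  0.284  0.01 ]
```

View pics/c3.png

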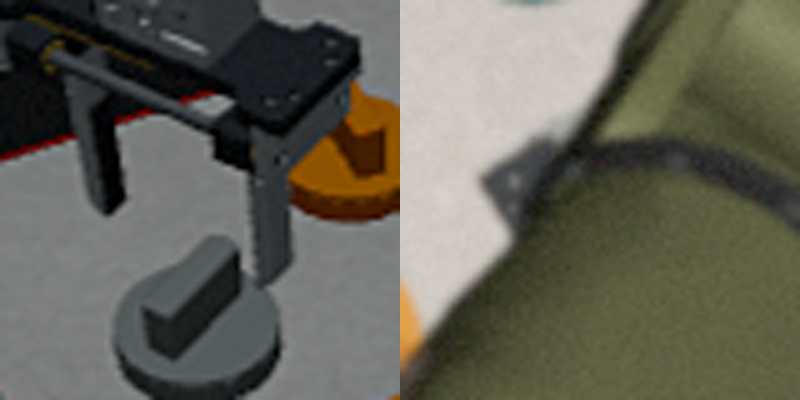

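The fingers, with tips at about (108,210) and (272,285) in the crop, straddle the lid's bar. The hand is aligned, so I descend and grip.

move_arm(series="-0.006 0.008 0.14 0.01 1;-0.006 0.008 0.28 0.01 1;-0.006 0.008 0.28 0.01 1;-0.006 0.008 0.28 0.01 1")

```text
clock: 3.6
eef_pos: [0.443, -0.2878, 0.03]
ee_rot: [0.965, 0.262, 0.001, 0.001]
force: [0.1, -0.0, 0.7]
opening: 0.0941
gripper_force: 0.0
```

Run:
```python
from h import *
plan([(.442,-.287,.026,30.5)])
s=env.camera("scene");print(P(s,[[175+190/5,60+248/5]],.083))
```

```text
t 3.6 [ 0.443  -0.2878  0.03  ] yaw 30.35 q6 0.395 F [ 0.1 -0.   0.7] open 0.0941
[-0.002 -0.006  0.02  -0.005]
[[ 0.44470815 -0.27866173  0.083     ]]
```

move_arm(series="0 0 0 0 -1;0 0 0 0 -1;0 0 0 0 -1;0 0 0 0 -1;0 0 0 0 -1")

```text
clock: 4.15
eef_pos: [0.4421, -0.2879, 0.0284]
ee_rot: [0.965, 0.261, 0.0, 0.0]
force: [-0.1, 1.3, 0.1]
opening: 0.0575
gripper_force: 0.0
```

move_arm(series="0 0 0 0 -1;0 0 0 0 -1;0 0 0 0 -1;0 0 0 0 -1;0 0 0 0 -1")

```text
clock: 4.65
eef_pos: [0.4421, -0.2879, 0.0283]
ee_rot: [0.965, 0.261, 0.0, 0.0]
force: [1.1, -0.1, 0.2]
opening: 0.0195
gripper_force: 30.0
```

move_arm(series="0 0 -0.3 0 -1;0 0 -0.6 0 -1;0 0 -0.9 0 -1;0 0 -0.9 0 -1;0 0 -0.9 0 -1")

```text
clock: 5.15
eef_pos: [0.4432, -0.2887, 0.2125]
ee_rot: [0.965, 0.261, 0.002, 0.003]
force: [0.2, -0.4, -3.2]
opening: 0.0197
gripper_force: 30.0
```

Run:
```python
from h import *
s=env.camera("scene");cv2.imwrite("pics/s4.png",crop(s,140,30,120,5))
plan([(.51,-.167,.2,14),(.58,-.047,.2,-2)])
```

```text
t 5.2 [ 0.4425 -0.2881  0.2095] yaw 30.3 q6 0.395 F [-0.3 -0.1 -2.1] open 0.0198
[ 0.597 -0.353  0.048  0.569]
[ 0.485 -0.498 -0.     0.559]
```

View pics/s4.png

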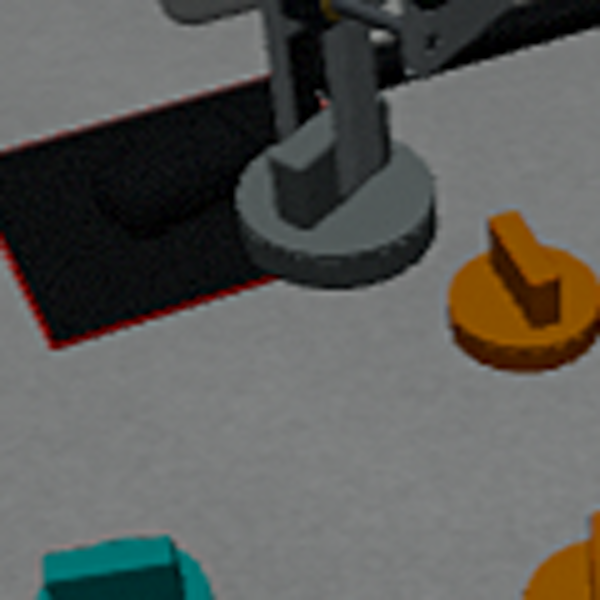

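The lid hangs level in the fingers. Its disc runs from (237,200) to (436,195) of the crop, centre about (336,197).

Run:
```python
from h import *
s=env.camera("scene")
q=np.array([[237,200],[436,195]])/5+[139.6,29.6]
p=P(s,q,.2015);print(p,np.linalg.norm(p[0]-p[1]),p.mean(0))
# lower rim points of skirt / top edge: compare predicted extremes for centre = TCP
a=np.linspace(0,2*np.pi,361)
for off in(-.008,-.004,0,.004,.008):
  r=np.radians(30.3);c=np.array([.4425+off*np.cos(r),-.2881+off*np.sin(r)])
  al=[]
  for z in(.1815,.2015):
    al.append(R(s,np.c_[c[0]+.046*np.cos(a),c[1]+.046*np.sin(a),0*a+z]))
  al=(np.vstack(al)-[139.6,29.6])*5;print(off,al.min(0),al.max(0))
```

```text
[[ 0.48629111 -0.30736526  0.2015    ]
 [ 0.40207636 -0.26961192  0.2015    ]] 0.092289967898584 [ 0.44418374 -0.28848859  0.2015    ]
-0.008 [251.71917359 126.98745509] [451.50324293 287.44042834]
-0.004 [246.29457395 131.2831967 ] [446.6499076  292.28722314]
0 [240.84531224 135.59782035] [441.77503293 297.15623729]
0.004 [235.3712199  139.93145082] [436.87847519 302.04762396]
0.008 [229.87212682 144.28421396] [431.96008941 306.96153769]
```

move_arm(series="0.2 -0.12 0.02 0.3 -1;0.4 -0.24 0.05 0.57 -1;0.6 -0.353 0.05 0.57 -1;0.6 -0.353 0.05 0.57 -1")

```text
clock: 5.65
eef_pos: [0.5112, -0.1618, 0.1958]
ee_rot: [0.992, 0.124, -0.001, -0.001]
force: [-0.1, -0.8, -2.4]
opening: 0.02
gripper_force: 30.0
```

move_arm(series="0.16 -0.17 0 0.3 -1;0.32 -0.33 0 0.56 -1;0.485 -0.498 0 0.56 -1;0.485 -0.498 0 0.56 -1;0.485 -0.498 0 0.56 -1")

```text
clock: 6.15
eef_pos: [0.5797, -0.0458, 0.1961]
ee_rot: [1.0, -0.017, -0.002, -0.0]
force: [0.1, -0.4, -1.7]
opening: 0.0199
gripper_force: 30.0
```

Run:
```python
from h import *
s=env.camera("scene");cv2.imwrite("pics/s5.png",crop(s,140,100,120,5))
plan([(.58,-.047,.14,-2)])
```

```text
t 6.2 [ 0.5795 -0.0467  0.1966] yaw -2.05 q6 1.463 F [-0.7 -0.  -1.4] open 0.02
[ 0.003  0.001  0.283 -0.002]
```

View pics/s5.png

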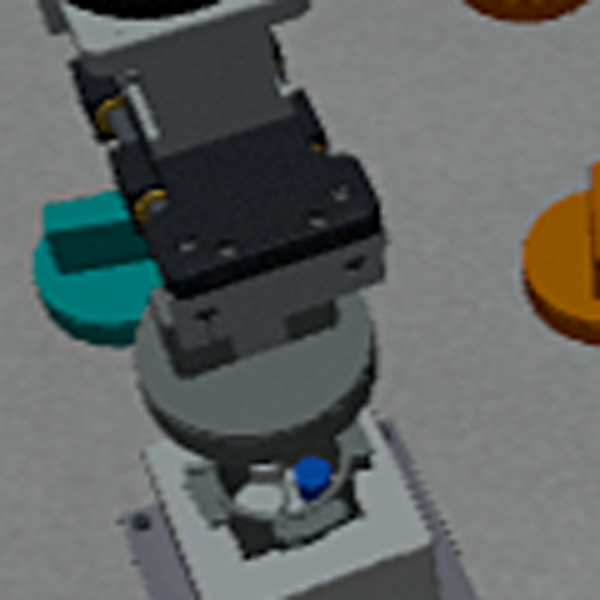

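The lid hangs level above the canister, its disc centred about (258,360) of the crop with the neck at about (280,490) below it. The lid centre sits about 2 mm along tool +x from the TCP, so I aim the TCP at (0.5785, -0.0455).

move_arm(series="-0.006 -0.006 0.1 0 -1;-0.006 -0.006 0.2 0 -1;-0.006 -0.006 0.28 0 -1;-0.006 -0.006 0.32 0 -1;-0.006 -0.006 0.32 0 -1")

```text
clock: 6.7
eef_pos: [0.5782, -0.046, 0.1331]
ee_rot: [1.0, -0.019, -0.001, -0.0]
force: [0.5, -0.0, -0.3]
opening: 0.0195
gripper_force: 30.0
```

move_arm(series="0 0 0.005 0 -1;0 0 0.01 0 -1;0 0 0.015 0 -1;0 0 0.02 0 -1;0 0 0.02 0 -1")

```text
clock: 7.2
eef_pos: [0.579, -0.045, 0.1303]
ee_rot: [1.0, -0.018, 0.0, 0.0]
force: [0.5, -0.9, -1.7]
opening: 0.0193
gripper_force: 30.0
```

Run:
```python
from h import *
plan([(.5785,-.0455,.1253,-2)])
```

```text
t 7.2 [ 0.579  -0.045   0.1303] yaw -2.07 q6 1.466 F [ 0.5 -0.9 -1.7] open 0.0193
[-0.003  0.002  0.025 -0.002]
```

move_arm(series="0 0 0.005 0 -1;0 0 0.01 0 -1;0 0 0.015 0 -1;0 0 0.018 0 -1;0 0 0.018 0 -1")

```text
clock: 7.7
eef_pos: [0.579, -0.045, 0.1265]
ee_rot: [1.0, -0.018, -0.0, -0.0]
force: [0.4, -0.7, -1.6]
opening: 0.0202
gripper_force: 30.0
```

move_arm(series="0 0 0.003 0 -1;0 0 0.005 0 -1;0 0 0.005 0 -1")

```text
clock: 8.0
eef_pos: [0.579, -0.0451, 0.1256]
ee_rot: [1.0, -0.018, -0.0, -0.0]
force: [0.2, -0.7, -1.8]
opening: 0.0201
gripper_force: 30.0
```

move_arm(series="0 0 0.003 0 -1;0 0 0.005 0 -1;0 0 0.005 0 -1")

```text
clock: 8.3
eef_pos: [0.5791, -0.0451, 0.1253]
ee_rot: [1.0, -0.018, 0.0, 0.0]
force: [-3.7, 0.1, 4.9]
opening: 0.0197
gripper_force: 30.0
```

move_arm(series="0 0 0 -0.12 -1;0 0 0 -0.24 -1;0 0 0 -0.36 -1;0 0 0 -0.48 -1;0 0 0 -0.6 -1")

```text
clock: 8.8
eef_pos: [0.5794, -0.0452, 0.1252]
ee_rot: [0.991, 0.133, 0.001, 0.0]
force: [0.4, 0.4, 3.3]
opening: 0.0202
gripper_force: 30.0
```

move_arm(series="0 0 0 -0.12 -1;0 0 0 -0.24 -1;0 0 0 -0.36 -1;0 0 0 -0.48 -1;0 0 0 -0.6 -1")

```text
clock: 9.3
eef_pos: [0.5792, -0.0451, 0.125]
ee_rot: [0.96, 0.279, 0.0, 0.0]
force: [-2.0, -0.3, 2.8]
opening: 0.0198
gripper_force: 30.0
```

move_arm(series="0 0 0 -0.12 -1;0 0 0 -0.24 -1;0 0 0 -0.36 -1;0 0 0 -0.48 -1;0 0 0 -0.48 -1")

```text
clock: 9.8
eef_pos: [0.579, -0.0451, 0.1245]
ee_rot: [0.92, 0.392, -0.0, -0.0]
force: [-0.7, 0.0, -2.2]
opening: 0.02
gripper_force: 30.0
```

Run:
```python
from h import *
plan([(.5785,-.0455,.1163,46)])
```

```text
t 9.8 [ 0.579  -0.0451  0.1245] yaw 46.11 q6 0.625 F [-0.7  0.  -2.2] open 0.02
[-0.003 -0.     0.041  0.004]
```

move_arm(series="0 0 0.008 0 -1;0 0 0.016 0 -1;0 0 0.024 0 -1;0 0 0.03 0 -1;0 0 0.03 0 -1")

```text
clock: 10.3
eef_pos: [0.5789, -0.045, 0.1184]
ee_rot: [0.92, 0.391, -0.0, -0.0]
force: [0.2, -0.5, -1.5]
opening: 0.0201
gripper_force: 30.0
```

move_arm(series="0 0 0.004 0 -1;0 0 0.008 0 -1;0 0 0.011 0 -1;0 0 0.011 0 -1")

```text
clock: 10.7
eef_pos: [0.5791, -0.0451, 0.1167]
ee_rot: [0.92, 0.391, 0.0, 0.0]
force: [-1.7, -0.3, 1.3]
opening: 0.0195
gripper_force: 30.0
```

move_arm(series="0 0 0 0.12 -1;0 0 0 0.24 -1;0 0 0 0.36 -1;0 0 0 0.48 -1;0 0 0 0.6 -1")

```text
clock: 11.2
eef_pos: [0.5793, -0.0451, 0.1167]
ee_rot: [0.969, 0.248, 0.0, 0.0]
force: [-0.9, -0.2, 0.4]
opening: 0.0199
gripper_force: 30.0
```

move_arm(series="0 0 0 0.12 -1;0 0 0 0.24 -1;0 0 0 0.36 -1;0 0 0 0.48 -1;0 0 0 0.6 -1")

```text
clock: 11.7
eef_pos: [0.5793, -0.0451, 0.1168]
ee_rot: [0.995, 0.101, 0.0, 0.0]
force: [0.0, -0.3, 1.3]
opening: 0.0199
gripper_force: 30.0
```

move_arm(series="0 0 0 0.12 -1;0 0 0 0.24 -1;0 0 0 0.36 -1;0 0 0 0.476 -1;0 0 0 0.476 -1")

```text
clock: 12.2
eef_pos: [0.5793, -0.0451, 0.1167]
ee_rot: [1.0, -0.018, 0.0, 0.0]
force: [0.6, 0.0, 1.4]
opening: 0.0197
gripper_force: 30.0
```

Run:
```python
from h import *
plan([(.5785,-.0455,.1163,-2)]);print(env.get_obs()["torque"])
```

```text
t 12.2 [ 0.5793 -0.0451  0.1167] yaw -2.02 q6 1.465 F [0.6 0.  1.4] open 0.0197
[-0.004  0.002  0.002 -0.001]
[-0.05260638  0.22815303 -0.04154574]
```

move_arm(series="0 0 0 0 0;0 0 0 0 0;0 0 0 0 0;0 0 0 0 0;0 0 0 0 0")

```text
clock: 12.7
eef_pos: [0.579, -0.0451, 0.1164]
ee_rot: [1.0, -0.017, -0.0, -0.0]
force: [0.0, -1.4, -0.1]
opening: 0.0467
gripper_force: 0.0
```

move_arm(series="0 0 -0.15 0 0;0 0 -0.4 0 0;0 0 -0.6 0 0;0 0 -0.6 0 0;0 0 -0.6 0 0")

```text
clock: 13.2
eef_pos: [0.5791, -0.0451, 0.2368]
ee_rot: [1.0, -0.017, 0.001, 0.0]
force: [-0.6, -0.3, -0.7]
opening: 0.0471
gripper_force: 0.0
```

move_arm(series="-0.6 0.6 0 0 0;-0.6 0.6 0 0 0;-0.6 0.6 0 0 0;-0.6 0.6 0 0 0;-0.6 0.6 0 0 0")

```text
clock: 13.7
eef_pos: [0.4533, -0.1621, 0.2354]
ee_rot: [1.0, -0.019, -0.001, -0.0]
force: [0.3, 0.7, -0.0]
opening: 0.047
gripper_force: 0.0
```

Run:
```python
from h import *
plan([])
s=env.camera("scene");cv2.imwrite("pics/s6.png",crop(s,140,130,120,5))
```

```text
t 13.7 [ 0.4533 -0.1621  0.2354] yaw -2.12 q6 1.188 F [ 0.3  0.7 -0. ] open 0.047
```

View pics/s6.png

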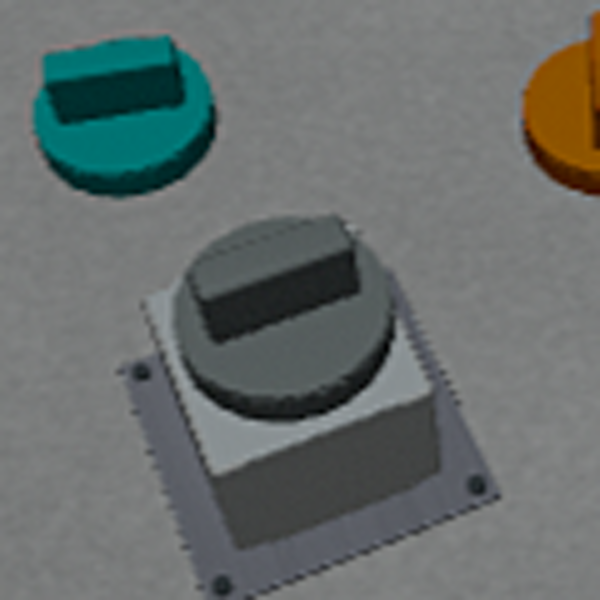

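The picture shows the lid seated level and low on the canister, centred near (285,320). Its bar runs parallel to the sides, and the arm is clear, so I'm handing the job in.

```bash
python3 -c "
from workcell import env
print(env.close_job())"
```

```text
the job is handed in; nothing more can be done
None
```

The large lid is screwed onto the canister in the order asked, sitting level at its tight height (by the tool height) with the bar square to the sides; the small lid was left alone, and the job was handed in at about 14 s of the 51 s allowed (verdict not shown).

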